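Steady the slide stand, then release the slide carrier

TASK

First push the star handle round clockwise until the rubber foot of the slide stand just bears on the grey pad below: a snug touch, not screwed hard. Only then lift the clamp bar well up by its red knob so that it stays up, and pull the white slide carrier by its yellow lip along its track, out from under the bar to the blue end stop. Leave it lying flat on the deck, never tip it, and do not push the jar, timer, marker or amber bottle about.

Things in the scene. Friction and masses are not known exactly. Their poses are not given: they have to be found in the camera images.
- stand: Fixed aluminium stand. Origin on the bench under its track; at yaw 0 x points away from the robot, y left. In its frame, mm: deck top z 85, x -70 to 70, y -190 to 60; blue rails (top z 91) at x -51 and 51; blue end stop (top z 97), face at y -178. White arm (top z 85) leads to a boss (radius 24, top z 92) round the screw at x 0, y 160.
- wheel_hub (a point): Centre of the star handle on the screw (upright axis), z 128 to 130 at first, half-way up its arms. Turns with it: 3 arms at 0 (red ball), 120, 240 deg from its x axis, 13 wide, 18 high, free from radius 20 (hub, 34 high) to 59 (end balls of radius 13 at 72). Clockwise from above lowers handle, screw and foot, 12 mm a turn. Thread friction 0.2 N m; stays where left.
- foot: Rubber foot below the screw, disc of radius 30, 12 high; origin: centre of its underside. It starts 6 to 14 mm above a grey pad (90 x 90) of unknown height (14 to 20): the touch must be felt. Once it bears it yields 1 mm per 70 N, so the moment to turn it rises from 0.2 N m by 0.25 per rad. Good: 0.2 to 0.8 rad past first touch (25 to 105 N).
- bar_hinge (a point): Middle of the clamp bar's hinge pin, fixed at x 62, y 15, z 103 of the stand. The hinge axis is parallel to the stand's y axis.
- bar_knob (a point): Centre of the red knob near the free end of the steel clamp bar: a cylinder 32 long (along the stand's y), 22 in diameter; pinch its two ends from above. Shut, it lies 145 mm from the hinge pin towards the stand's -x and 25 mm above the pin. Bar 24 wide, 10 thick; knob's underside 14 above the bar's top.
- bar (a joint): Opening angle of the clamp bar, rad: 0 shut (level across the carrier), grows as the knob is lifted, up to 1.6. Stiff hinge (0.35 N m): stays where it is left.
- carrier_lip (a point): Middle of the top edge of the yellow lip at the -y end of the slide carrier, a loose white tray 90 (x) by 150 (y), 0.35 kg, in the deck's track, axes as the stand's. Lip 8 thick, top 22 above the deck; floor 5 thick, bare for 51 behind the lip (towards +y), then glass slides. A 14 high rim at its +y end cannot pass the shut bar. It slides about 70 towards -y to the end stop.
- jar: Specimen jar with red cap, 52 in diameter, 65 tall, standing beyond the outrigger. Not to be disturbed.
- timer: Black timer with yellow keys, 50 x 75 x 20, lying in front of the outrigger. Not to be disturbed.
- marker: Marker pen, 130 long, lying in front of the stand's right end. Not to be disturbed.
- reagent: Amber bottle, 68 in diameter, 150 tall, on the left. Not to be disturbed.
- carrier: The same slide carrier: origin at the centre of its underside, 71 mm from the lip's middle towards +y and 22 mm below the lip's top edge.
Things that resemble listed ones, but are neither listed nor needed, are in the scene too. Leave any purple look-alike of the carrier alone.

How it is judged:
By the outcome, as a careful person would: the job done as asked, in the order asked, and still so for the second after the job is handed in, with the robot touching nothing.
It also fails if it takes over 72 s, if anything falls off the work surface, if the arm or the gripper's body presses on something with over 40 N, if the wrist force passes 120 N, or if a joint passes its speed limit or range.

ROBOT

A 6-joint arm with a two-finger parallel gripper is mounted at the origin on the work surface. World frame = base frame: x ahead of the robot, y to its left, z up, the work surface at z = 0. Lengths are in m, angles in degrees, forces in N, time in s.
With the tool pointing down it reaches from about 0.275 to 0.725 m from the base axis. Payload 5.6 kg.
Tool frame: the origin (TCP) lies at the very end of the fingers, on their centre line; the grasp point (between the pads) lies 19 mm behind it; x points along the fingers, z is the direction in which the jaws open and shut, and the axes are right-handed (so a half turn about x gives the same grasp; the last joint's range is limited). The gripper opens to 85 mm and grips with 20 to 120 N. Pads are 22 mm wide; open, the fingers measure 114 mm over their backs; the gripper's body (76 mm by 85 mm) begins 54 mm behind the grasp point. The pads swing forward as they close: fully open they stand 13 mm farther back than shut.
Start: joints at [-57.319, 14.616, 6.199, 0, -81.583, -16.306], TCP at [0.155, -0.528, 0.231] pointing down, gripper open.
Joint ranges: [-168.99, 168.99], [-69.2, 112.95], [-62.41, 85.93], [-164.36, 98.24], [-168.68, -3.75], [-174.98, 174.98]. Speed limits (degrees/s): [147.25, 147.25, 180, 180, 180, 180].

INTERFACE

Orientations are given as [roll, pitch, yaw] about the fixed x, y, z axes, in that order (R = Rz(yaw) Ry(pitch) Rx(roll)).
In Python, from station import ctrl gives the robot as it stands.
- The arm moves only by the shell command python3 -m creep 'ROWS' [OPENING] [FORCE]. ROWS is JSON, a list of rows, each a list of 4 numbers: the shift along the world's x, y, z each as a share of 25 cm, from -1 to 1, then the turn about the world's z as a share of 45 degrees, from -1 to 1. In form: [[dx, dy, dz, turn], ...]. A call has 1 to 12 rows; each row is the pose to reach, as a shift and turn from the pose commanded when the call began; what a row does not reach only later rows make up. A row lasts 1/12 s, in which the tool goes at most 41.7 mm and 7.16 degrees, less where a joint would pass 70% of its speed; a pose out of reach is approached as far as the arm can. A call with a number of a shift or a turn outside -1 to 1 is refused whole. A call with a gripper value outside its range is refused whole. OPENING is the closure, from -1 (fully open) to 1 (shut), so that 0 is half open, set as the call begins (- or left out, the last holds). The fingers move at their own pace and stop on an object; FORCE is the grip in N (left out, the last holds). Time passes only in rows, so rows that repeat a pose let the fingers close. It gives the time, the measured TCP pose, the force and the opening at its end, in the units of the state.
- ctrl.get_state(): the state, without advancing time (a new reading comes with each control period).
- ctrl.capture(name): name is "scene" or "top" or "wrist"; returns the picture (420x560x3 uint8, red, green, blue); there is no depth.
- ctrl.calibration(name): a dict with "vfov" (degrees; the focal length in pixels is half the picture's height over the tangent of half this angle, whatever the lens; pixels are square), "cx", "cy" (the principal point, pixels), "rvec" (rotation vector, rad) and "tvec" (3), from world to camera coordinates, as OpenCV has them; the wrist camera has in their place "mount" (4x4, takes a point from camera to tool coordinates, whose origin is the TCP and whose axes are the tool frame's). Camera axes: x right, y down, z forward; pixel columns grow to the right and rows downward; lengths in m; the calibration is good to about 2 mm. A picture is of the moment at which its call begins: read the wrist's pose just before it. calibration takes no time and is no camera call.
- ctrl.finish_job(): hands the job in, once; it reports no verdict.
The state is a dict: "t": time; "joint_pos": joint angles; "joint_vel": joint speeds; "joint_efforts": joint torques, N m; "position": TCP position; "tcp_rot": TCP orientation; "force": force on the tool from outside, world axes, zero at the start; "torque": the same for the moment, N m; "opening": finger opening in m.
Only numpy, scipy, OpenCV 4.12 (cv2) and the standard library are available. Lean on these libraries where they do the work, as an engineer would, in place of code of your own. Each camera call takes 0.05 s, during which the arm holds its last target.

## Working session

There is one attempt and no reset: what is moved stays moved. The work goes in short steps, Python scripts to look and compute and a shell command to move; the robot and the scene stay as the last step left them, time stands still between calls to the robot, and variables do not carry over. Pictures are saved under pics/ and viewed, and the job is handed in when it is done.

```bash
ls; mkdir -p pics
cat > h.py <<'E'
import numpy as np, cv2
from station import ctrl
def cal(n):
    c=ctrl.calibration(n); f=210/np.tan(np.radians(c['vfov'])/2)
    return c,f
def snap(n,name):
    im=ctrl.capture(n); cv2.imwrite(f'pics/{name}.png',cv2.cvtColor(im,cv2.COLOR_RGB2BGR)); return im
E
python3 - <<'E'
from h import *
for n in('scene','top','wrist'):
    print(n,ctrl.calibration(n)); im=snap(n,n+'0'); print(im.shape)
s=ctrl.get_state(); print(s)
E
```

```text
pics
scene {'vfov': 49.000670092713015, 'cx': 278.8273777509511, 'cy': 214.47191185691682, 'rvec': array([ 1.65911956,  1.85747415, -0.82177791]), 'tvec': array([-0.06722895, -0.31580675,  1.45622427])}
(420, 560, 3)
top {'vfov': 48.62967376963798, 'cx': 277.24121047229636, 'cy': 212.10863196925632, 'rvec': array([ 2.13504279, -2.1799283 ,  0.21807776]), 'tvec': array([0.1381509 , 0.5812504 , 0.93918549])}
(420, 560, 3)
wrist {'vfov': 66.49655706697523, 'cx': 280.4122702244732, 'cy': 211.0196764711195, 'mount': array([[ 1.53973363e-04, -3.18393203e-01,  9.47958725e-01,
        -1.42635867e-01],
       [-1.42714539e-03, -9.47957841e-01, -3.18392674e-01,
         8.12299872e-02],
       [ 9.99998970e-01, -1.30385093e-03, -6.00353648e-04,
        -9.51856211e-05],
       [ 0.00000000e+00,  0.00000000e+00,  0.00000000e+00,
         1.00000000e+00]])}
(420, 560, 3)
{'t': 0.15, 'joint_pos': array([-5.73181617e+01,  1.46465236e+01,  6.14619115e+00, -1.80034250e-02,
       -8.15845102e+01, -1.63071064e+01]), 'joint_vel': array([-0.02123744, -0.01555945,  0.24980203,  0.1500895 ,  0.06966371,
       -0.08747101]), 'joint_efforts': array([-9.69557659e-04, -3.86939800e+01,  2.38081348e+01,  5.36652580e+00,
       -4.54884139e-03, -9.19907222e-06]), 'position': array([ 0.15498345, -0.52731141,  0.23058754]), 'tcp_rot': array([  4.45468671,  89.91330867, 110.82677062]), 'force': array([-0.13253235, -0.0936864 ,  0.42075632]), 'torque': array([-0.00681599,  0.04521271, -0.03182687]), 'opening': 0.08531221507577674}
```

View pics/scene0.png

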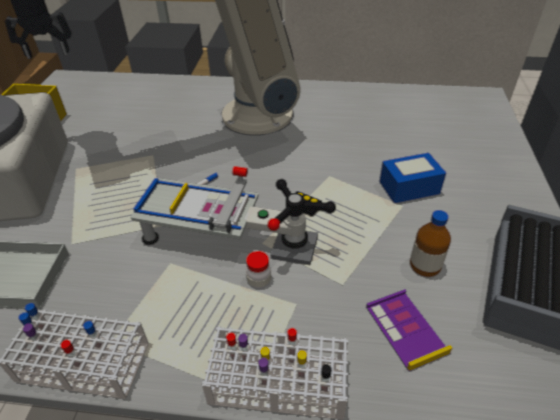

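View pics/top0.png

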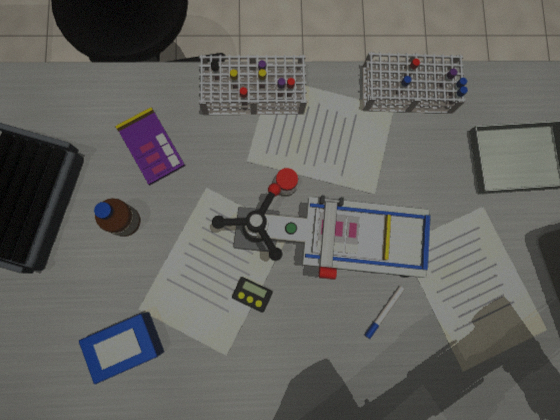

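View pics/wrist0.png

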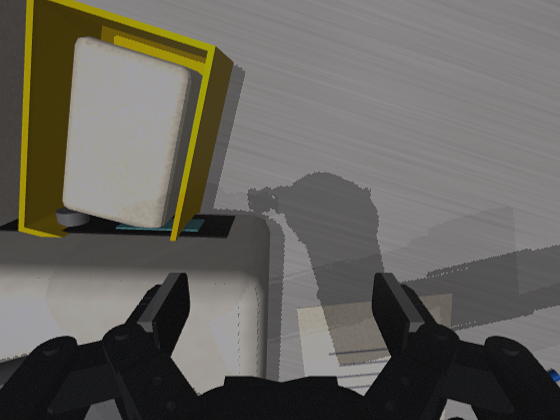

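The top view shows the stand at (245–430, 200–280), with the hub near (256,224), the red ball at (275,188) beside the jar (287,180), the yellow lip at (388,237) and the red knob at (328,272). The timer is at (252,294) and the marker at (384,312).

```bash
cat >> h.py <<'E'
def ray(n,uv):
    c,f=cal(n); R=cv2.Rodrigues(c['rvec'])[0]; C=-R.T@c['tvec']
    uv=np.atleast_2d(uv).astype(float)
    d=np.c_[(uv[:,0]-c['cx'])/f,(uv[:,1]-c['cy'])/f,np.ones(len(uv))]@R
    return C,d
def onz(n,uv,z):
    C,d=ray(n,uv); return C+d*((z-C[2])/d[:,2])[:,None]
def proj(n,P):
    c,f=cal(n); K=np.array([[f,0,c['cx']],[0,f,c['cy']],[0,0,1]])
    return cv2.projectPoints(np.atleast_2d(P).astype(float),c['rvec'],c['tvec'],K,None)[0][:,0]
def tri(uvs):
    A=np.zeros((3,3));b=np.zeros(3)
    for n,uv in uvs:
        C,d=ray(n,uv);d=d[0]/np.linalg.norm(d[0]);M=np.eye(3)-np.outer(d,d);A+=M;b+=M@C
    return np.linalg.solve(A,b)
def blobs(im,lo,hi,amin=15):
    h=cv2.cvtColor(im,cv2.COLOR_RGB2HSV);m=cv2.inRange(h,np.array(lo),np.array(hi))
    n,l,s,c=cv2.connectedComponentsWithStats(m)
    return [(c[i].round(1),s[i].tolist()) for i in range(1,n) if s[i,4]>=amin],m
E
python3 - <<'E'
from h import *
for n in('top','scene'):
    im=cv2.cvtColor(cv2.imread(f'pics/{n}0.png'),cv2.COLOR_BGR2RGB)
    for nm,lo,hi in(('red',(0,150,90),(5,255,255)),('yel',(22,150,80),(32,255,255)),('blue',(100,150,70),(125,255,255))):
        print(n,nm,[ (tuple(map(float,b[0])),b[1]) for b in blobs(im,lo,hi)[0]])
    c=im[165:300,190:445] if n=='top' else im[150:290,120:350]
    cv2.imwrite(f'pics/{n}_c.png',cv2.cvtColor(cv2.resize(c,None,fx=3,fy=3,interpolation=2),cv2.COLOR_RGB2BGR))
E
```

```text
top red [((415.7, 61.8), [413, 59, 7, 7, 36]), ((290.6, 81.2), [287, 78, 8, 7, 40]), ((243.1, 90.5), [240, 87, 7, 8, 41]), ((283.8, 180.6), [269, 168, 29, 27, 455]), ((327.4, 272.5), [320, 267, 16, 12, 161])]
top yel [((233.1, 72.7), [230, 69, 7, 8, 44]), ((262.0, 72.2), [259, 69, 7, 8, 46]), ((133.4, 117.7), [116, 108, 36, 21, 131]), ((387.1, 236.4), [384, 215, 7, 44, 150]), ((241.0, 295.0), [238, 292, 7, 7, 37]), ((249.5, 299.0), [247, 296, 6, 7, 38]), ((258.1, 303.1), [255, 300, 7, 7, 37])]
top blue [((407.0, 79.1), [404, 76, 7, 7, 34]), ((462.6, 80.7), [460, 78, 6, 7, 34]), ((463.2, 89.3), [460, 86, 7, 7, 36]), ((102.2, 209.8), [94, 202, 17, 16, 201]), ((316.5, 205.1), [310, 204, 14, 4, 35]), ((381.0, 212.1), [337, 207, 88, 11, 205]), ((425.9, 242.1), [423, 216, 7, 53, 192]), ((312.3, 255.9), [306, 254, 14, 4, 32]), ((377.2, 262.6), [333, 257, 89, 12, 208]), ((117.7, 348.2), [79, 314, 78, 70, 1906]), ((371.5, 330.1), [366, 323, 12, 15, 74])]
scene red [((239.5, 170.9), [233, 167, 14, 9, 109]), ((273.4, 223.8), [268, 218, 12, 12, 108]), ((257.0, 261.0), [246, 251, 23, 21, 368]), ((291.7, 333.9), [288, 328, 9, 13, 88]), ((230.6, 338.4), [226, 333, 9, 13, 87]), ((65.4, 345.1), [61, 340, 10, 13, 85])]
scene yel [((29.1, 88.1), [1, 83, 55, 12, 396]), ((178.4, 197.9), [170, 183, 18, 30, 163]), ((306.3, 197.2), [304, 195, 6, 5, 23]), ((313.6, 199.8), [311, 198, 7, 4, 21]), ((264.9, 351.9), [261, 347, 9, 12, 79]), ((429.2, 357.4), [408, 346, 44, 24, 337]), ((301.6, 356.5), [298, 350, 9, 14, 99])]
scene blue [((415.9, 179.7), [383, 153, 62, 49, 1510]), ((211.9, 176.8), [208, 174, 9, 7, 35]), ((160.5, 203.4), [134, 179, 74, 45, 335]), ((208.5, 189.1), [189, 186, 40, 7, 55]), ((439.9, 216.8), [433, 211, 15, 14, 154]), ((235.3, 226.8), [231, 226, 9, 3, 18]), ((26.7, 311.8), [19, 303, 16, 19, 132]), ((88.0, 326.1), [84, 321, 9, 13, 73])]
```

View pics/top_c.png

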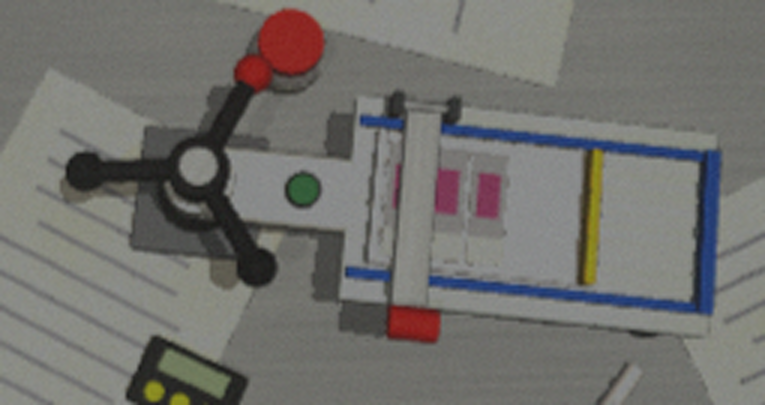

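View pics/scene_c.png

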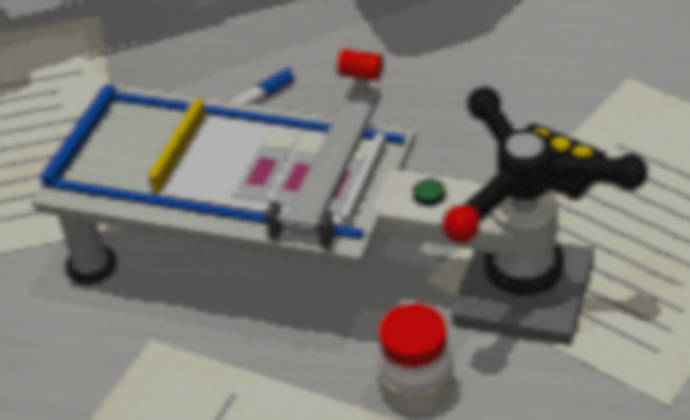

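Run:
```python
from h import *
np.set_printoptions(precision=4,suppress=True)
T=lambda u,v:(190+u/3,165+v/3)
S=lambda u,v:(120+u/3,150+v/3)
P={}
for k,t,s in(('hubtop',T(198,167),S(524,147)),('red',T(253,73),(273.4,223.8)),('bA',T(84,171),S(631,171)),('bB',T(257,267),S(485,103)),('knob',(327.4,272.5),(239.5,170.9)),('lip',(387.3,236.9),S(178,146)),('green',T(303,189),S(429,191)),('jarcap',T(291,42),S(412,330))):
    p=tri([('top',t),('scene',s)]);P[k]=p
    print(k,p,'reproj',proj('top',p)[0]-t,proj('scene',p)[0]-s)
# rails in top at z .091 ; end stop
im=cv2.cvtColor(cv2.imread('pics/top0.png'),cv2.COLOR_BGR2RGB)
bl,m=blobs(im,(100,120,60),(125,255,255))
dirs=[]
for (x0,x1,y0,y1) in((335,418,204,222),(332,414,254,272)):
    ys,xs=np.nonzero(m[y0:y1,x0:x1]); p=onz('top',np.c_[xs+x0,ys+y0],.091)[:,:2]
    c=p.mean(0);d=np.linalg.svd(p-c,full_matrices=False)[2][0]; d*=np.sign(d[1]); dirs.append((c,d)); print('rail',c,d,np.degrees(np.arctan2(-d[0],d[1])))
d=dirs[0][1]+dirs[1][1]; d/=np.linalg.norm(d); yaw=np.arctan2(-d[0],d[1]); X=np.array([d[1],-d[0]])
print('sep',(dirs[0][0]-dirs[1][0])@X)
mid=(dirs[0][0]+dirs[1][0])/2
ys,xs=np.nonzero(m[222:262,418:435]);p=onz('top',np.c_[xs+418,ys+222],.097)[:,:2]
print('stop centre y along d',(p@d).mean())
# origin: hub = O+160d (x 0)
for lab,o in(('hub',P['hubtop'][:2]-.160*d),('knob',P['knob'][:2]-(.062-.145)*X-.015*d),):
    print('O from',lab,o,'x',o@X,'y',o@d)
print('mid rails x',mid@X,'yaw',np.degrees(yaw),'X',X,'d',d)
for z in(.146,): print('hub onz',onz('top',[T(198,167)],z),onz('scene',[S(524,147)],z))
print('lip onz',onz('top',[(387.3,236.9)],.107))
print('knob onz',onz('top',[(327.4,272.5)],.132))
for q in ('red','bA','bB'):
    v=P[q]-P['hubtop'];print(q,np.hypot(*v[:2]),np.degrees(np.arctan2(v[1],v[0])))
```

```text
hubtop [0.5524 0.1706 0.143 ] reproj [ 0.1928 -0.0197] [0.1789 0.0032]
red [0.6151 0.1343 0.1295] reproj [ 0.0612 -0.0076] [0.0606 0.0027]
bA [0.5533 0.2438 0.1283] reproj [-0.0298  0.0019] [-0.0278  0.0008]
bB [0.4898 0.1353 0.1276] reproj [-0.319   0.0372] [-0.281  -0.0109]
knob [0.4527 0.0366 0.1283] reproj [ 0.3401 -0.0523] [0.2889 0.0291]
lip [ 0.5215 -0.0907  0.0943] reproj [-0.3813  0.0785] [-0.3463 -0.0589]
green [0.5441 0.1011 0.0876] reproj [-0.0209  0.0028] [-0.0196 -0.0012]
jarcap [0.6517 0.1043 0.0595] reproj [ 0.0713 -0.01  ] [0.0747 0.0044]
rail [ 0.574  -0.0734] [0.1256 0.9921] -7.215505951190241
rail [ 0.472  -0.0603] [0.1246 0.9922] -7.1581629013558405
sep 0.10279151405051708
stop centre y along d -0.10288516291790144
O from hub [0.5324 0.0119] x 0.5267588399174912 y 0.07840475147429729
O from knob [0.5332 0.0114] x 0.5275982817481907 y 0.07797508989277246
mid rails x 0.5272479238834331 yaw -7.186834426273039 X [ 0.9921 -0.1251] d [0.1251 0.9921]
hub onz [[0.552 0.171 0.146]] [[0.5558 0.1706 0.146 ]]
lip onz [[ 0.5204 -0.0879  0.107 ]]
knob onz [[0.4526 0.0378 0.132 ]]
red 0.07246309379376349 -30.085146400751853
bA 0.07312788608129832 89.36261760935331
bB 0.07192201461403268 -150.5932465417491
```

```bash
cat >> h.py <<'E'
from scipy.spatial.transform import Rotation as Ro
HUB=np.array([.5525,.1705])
def st(show=True):
    s=ctrl.get_state();R=Ro.from_euler('xyz',s['tcp_rot'],degrees=True).as_matrix()
    p=np.array(s['position']);F=np.array(s['force']);T=np.array(s['torque'])
    r=p[:2]-HUB; M=r[0]*F[1]-r[1]*F[0]
    if show:
        print('t %.2f p %s jaw %.1f F %s T %s op %.4f'%(s['t'],p.round(4),np.degrees(np.arctan2(R[1,2],R[0,2])),F.round(2),T.round(3),s['opening']))
        print('  hub: r %.1f ang %.1f Mz(rxF) %.3f +Tz %.3f'%(np.hypot(*r)*1e3,np.degrees(np.arctan2(r[1],r[0])),M,M+T[2]))
    return s,R
E
python3 - <<'E'
from h import *
s,R=st(); print(R.round(3))
print('reagent',onz('top',[(102,210)],.15),'jaw want 82.8 or -97.2')
for a in(20,10): print(a,HUB+.048*np.array([np.cos(np.radians(a)),np.sin(np.radians(a))]))
E
```

```text
t 0.15 p [ 0.155  -0.5273  0.2306] jaw 106.4 F [-0.13 -0.09  0.42] T [-0.007  0.045 -0.032] op 0.0853
  hub: r 803.1 ang -119.7 Mz(rxF) -0.055 +Tz -0.087
[[-0.001 -0.959 -0.282]
 [ 0.001 -0.282  0.959]
 [-1.     0.     0.002]]
reagent [[0.57662287 0.45603004 0.15      ]] jaw want 82.8 or -97.2
20 [0.59760525 0.18691697]
10 [0.59977077 0.17883511]
```

```bash
python3 -m creep '[[0.59,0.952,0,-0.524],[0.59,0.952,0,-0.524],[0.59,0.952,0,-0.524],[0.59,0.952,0,-0.524],[0.59,0.952,0,-0.524],[0.59,0.952,0,-0.524],[0.59,0.952,0,-0.524],[0.59,0.952,0,-0.524]]' 1 40
python3 -m creep '[[0.59,0.952,0,0],[0.59,0.952,0,0],[0.59,0.952,0,0],[0.59,0.952,0,0],[0.59,0.952,0,0],[0.59,0.952,0,0],[0.59,0.952,0,0],[0.59,0.952,0,0]]'
python3 -m creep '[[0.59,0.952,0,0],[0.59,0.952,0,0],[0.59,0.952,0,0],[0.59,0.952,0,0],[0.59,0.952,0,0],[0.59,0.952,0,0],[0.59,0.952,0,0],[0.59,0.952,0,0],[0.59,0.952,0,0]]'
python3 - <<'E'
from h import *
st(); snap('top','top1');snap('wrist','w1');st()
E
```

```text
t: 0.82
position: [0.3053, -0.2849, 0.2313]
tcp_rot: [-47.9, 89.9, 35.3]
force: [-0.1, -0.9, -0.1]
opening: 0.0001
t: 1.48
position: [0.452, -0.0478, 0.2303]
tcp_rot: [61.0, 89.9, 144.0]
force: [0.1, 0.3, 0.3]
opening: -0.0001
t: 2.23
position: [0.5977, 0.1873, 0.2294]
tcp_rot: [123.9, 89.8, -153.2]
force: [-0.9, -0.7, -0.2]
opening: -0.0001
t 2.23 p [0.5977 0.1873 0.2294] jaw 82.9 F [-0.86 -0.72 -0.18] T [-0.076  0.021 -0.039] op -0.0001
  hub: r 48.2 ang 20.4 Mz(rxF) -0.018 +Tz -0.057
t 2.33 p [0.5974 0.1856 0.2311] jaw 82.8 F [-0.16 -0.13  0.88] T [-0.034  0.06  -0.023] op 0.0001
  hub: r 47.3 ang 18.7 Mz(rxF) -0.003 +Tz -0.026
```

```bash
python3 -c "
import cv2;a=cv2.imread('pics/top1.png');b=cv2.imread('pics/w1.png');cv2.imwrite('pics/t1.png',cv2.resize(a[130:330,150:420],None,fx=2.5,fy=2.5))"
```

```text
(no output)
```

View pics/w1.png

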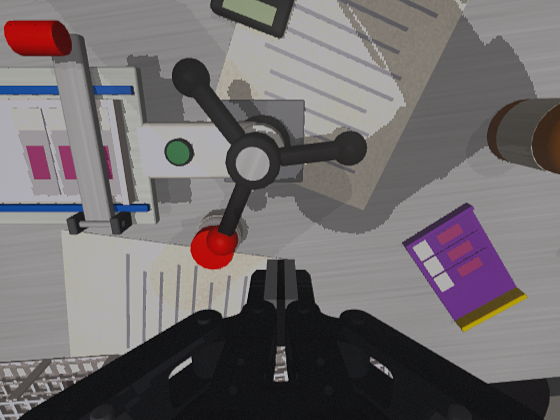

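View pics/t1.png

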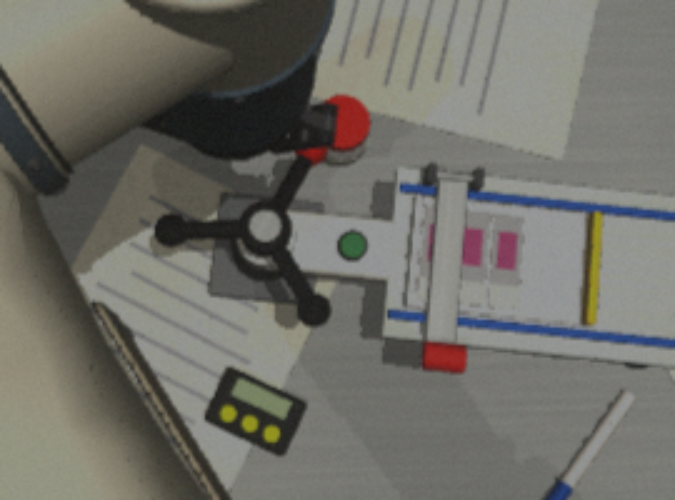

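Run:
```python
from h import *
c,f=cal('wrist');M=c['mount']
for uv in((280,262),(250,300),(200,315),(192,318),(150,335),(100,360),(50,385),(313,300),(360,312)):
    d=M[:3,:3]@np.array([(uv[0]-c['cx'])/f,(uv[1]-c['cy'])/f,1]);o=M[:3,3]
    for yy in(0.,-.012,):
        t=(yy-o[1])/d[1];p=o+t*d;print(uv,yy,(p*1e3).round(0))
```

```text
(280, 262) 0.0 [13.  0. -0.]
(280, 262) -0.012 [ 36. -12.  -0.]
(250, 300) 0.0 [-23.   0. -13.]
(250, 300) -0.012 [ -5. -12. -15.]
(200, 315) 0.0 [-33.   0. -33.]
(200, 315) -0.012 [-17. -12. -37.]
(192, 318) 0.0 [-35.   0. -35.]
(192, 318) -0.012 [-19. -12. -41.]
(150, 335) 0.0 [-45.   0. -48.]
(150, 335) -0.012 [-30. -12. -55.]
(100, 360) 0.0 [-57.   0. -60.]
(100, 360) -0.012 [-44. -12. -69.]
(50, 385) 0.0 [-67.   0. -70.]
(50, 385) -0.012 [-56. -12. -81.]
(313, 300) 0.0 [-23.   0.  14.]
(313, 300) -0.012 [ -5. -12.  16.]
(360, 312) 0.0 [-31.   0.  33.]
(360, 312) -0.012 [-15. -12.  38.]
```

```bash
python3 -m creep '[[0,0,-0.16,0],[0,0,-0.32,0],[0,0,-0.46,0],[0,0,-0.46,0],[0,0,-0.46,0]]'
cat > arc.py <<'E'
import numpy as np,sys
a0,a1,n=float(sys.argv[1]),float(sys.argv[2]),int(sys.argv[3])
r=.048
P=lambda a:np.array([r*np.cos(np.radians(a)),r*np.sin(np.radians(a)),.012*a/360])
print([[float(round(x,3)) for x in (P(a)-P(a0))/.25]+[0] for a in np.linspace(a0,a1,n+1)[1:]])
E
python3 -c "from h import *; st()"
python3 arc.py 20 -25 9; python3 arc.py -25 -115 12; python3 arc.py -115 -145 6
```

```text
t: 2.75
position: [0.5967, 0.1846, 0.1162]
tcp_rot: [141.7, 89.8, -135.6]
force: [0.9, -0.4, 2.1]
opening: -0.0002
t 2.75 p [0.5967 0.1846 0.1162] jaw 82.7 F [ 0.88 -0.35  2.1 ] T [-0.016 -0.092  0.026] op -0.0002
  hub: r 46.4 ang 17.7 Mz(rxF) -0.028 +Tz -0.002
[[0.005, -0.016, -0.001, 0], [0.009, -0.032, -0.001, 0], [0.011, -0.049, -0.002, 0], [0.012, -0.066, -0.003, 0], [0.011, -0.082, -0.003, 0], [0.009, -0.099, -0.004, 0], [0.005, -0.115, -0.005, 0], [0.0, -0.131, -0.005, 0], [-0.006, -0.147, -0.006, 0]]
[[-0.012, -0.022, -0.001, 0], [-0.027, -0.042, -0.002, 0], [-0.044, -0.06, -0.003, 0], [-0.064, -0.076, -0.004, 0], [-0.085, -0.089, -0.005, 0], [-0.108, -0.099, -0.006, 0], [-0.132, -0.106, -0.007, 0], [-0.157, -0.11, -0.008, 0], [-0.182, -0.111, -0.009, 0], [-0.207, -0.108, -0.01, 0], [-0.232, -0.102, -0.011, 0], [-0.255, -0.093, -0.012, 0]]
[[-0.015, 0.008, -0.001, 0], [-0.029, 0.017, -0.001, 0], [-0.042, 0.027, -0.002, 0], [-0.055, 0.038, -0.003, 0], [-0.066, 0.051, -0.003, 0], [-0.076, 0.064, -0.004, 0]]
```

```bash
python3 -m creep '[[0.005,-0.016,-0.001,0],[0.009,-0.032,-0.001,0],[0.011,-0.049,-0.002,0],[0.012,-0.066,-0.003,0],[0.011,-0.082,-0.003,0],[0.009,-0.099,-0.004,0],[0.005,-0.115,-0.005,0],[0,-0.131,-0.005,0],[-0.006,-0.147,-0.006,0],[-0.006,-0.147,-0.006,0],[-0.006,-0.147,-0.006,0]]'
python3 - <<'E'
from h import *
st(); im=snap('top','top2');st()
a=cv2.imread('pics/top2.png');cv2.imwrite('pics/t2.png',cv2.resize(a[130:330,150:420],None,fx=2.5,fy=2.5))
E
```

```text
t: 3.67
position: [0.5963, 0.1494, 0.1151]
tcp_rot: [-79.2, 90.0, 3.5]
force: [1.6, 3.6, 0.2]
opening: 0.0
t 3.67 p [0.5963 0.1494 0.1151] jaw 82.8 F [1.56 3.63 0.15] T [ 0.934 -0.304 -0.023] op 0.0000
  hub: r 48.6 ang -25.7 Mz(rxF) 0.192 +Tz 0.169
t 3.72 p [0.5963 0.1494 0.115 ] jaw 82.8 F [0.69 2.83 2.22] T [ 0.867 -0.324 -0.014] op -0.0001
  hub: r 48.6 ang -25.7 Mz(rxF) 0.138 +Tz 0.124
```

View pics/t2.png

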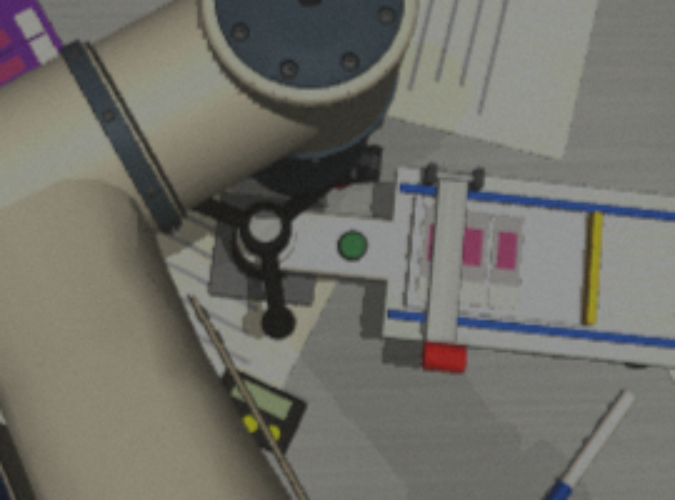

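The handle has turned about 22° (lower ball now at crop (278,320)) and the jar is untouched. I'll go on round the arc.

```bash
python3 -m creep '[[-0.012,-0.022,-0.001,0],[-0.027,-0.042,-0.002,0],[-0.044,-0.06,-0.003,0],[-0.064,-0.076,-0.004,0],[-0.085,-0.089,-0.005,0],[-0.108,-0.099,-0.006,0],[-0.132,-0.106,-0.007,0],[-0.157,-0.11,-0.008,0],[-0.182,-0.111,-0.009,0],[-0.207,-0.108,-0.01,0],[-0.232,-0.102,-0.011,0],[-0.255,-0.093,-0.012,0]]'
python3 -c "from h import *; st()"
python3 -m creep '[[-0.015,0.008,-0.001,0],[-0.029,0.017,-0.001,0],[-0.042,0.027,-0.002,0],[-0.055,0.038,-0.003,0],[-0.066,0.051,-0.003,0],[-0.076,0.064,-0.004,0]]'
python3 -c "from h import *; st()"
python3 arc.py -145 -169 6;python3 arc.py -169 -193 6;python3 arc.py -193 -217 6;python3 arc.py -217 -241 6
```

```text
t: 4.72
position: [0.5327, 0.1253, 0.1125]
tcp_rot: [-118.2, 89.8, -35.4]
force: [4.9, -1.4, 0.2]
opening: 0.0
t 4.72 p [0.5327 0.1253 0.1125] jaw 82.8 F [ 4.92 -1.42  0.2 ] T [-0.389 -1.929 -0.06 ] op 0.0000
  hub: r 49.4 ang -113.7 Mz(rxF) 0.251 +Tz 0.191
t: 5.22
position: [0.5128, 0.1415, 0.1108]
tcp_rot: [167.1, 89.9, -110.2]
force: [3.5, -3.5, 0.5]
opening: 0.0
t 5.22 p [0.5128 0.1415 0.1108] jaw 82.8 F [ 3.49 -3.5   0.54] T [-1.051 -1.145 -0.037] op 0.0000
  hub: r 49.2 ang -143.9 Mz(rxF) 0.240 +Tz 0.203
[[-0.007, 0.011, -0.001, 0], [-0.014, 0.023, -0.001, 0], [-0.019, 0.035, -0.002, 0], [-0.024, 0.048, -0.002, 0], [-0.028, 0.06, -0.003, 0], [-0.031, 0.073, -0.003, 0]]
[[-0.002, 0.013, -0.001, 0], [-0.003, 0.027, -0.001, 0], [-0.003, 0.04, -0.002, 0], [-0.003, 0.053, -0.002, 0], [-0.001, 0.067, -0.003, 0], [0.001, 0.08, -0.003, 0]]
[[0.003, 0.013, -0.001, 0], [0.008, 0.026, -0.001, 0], [0.013, 0.038, -0.002, 0], [0.019, 0.05, -0.002, 0], [0.026, 0.061, -0.003, 0], [0.034, 0.072, -0.003, 0]]
[[0.008, 0.01, -0.001, 0], [0.018, 0.02, -0.001, 0], [0.027, 0.029, -0.002, 0], [0.038, 0.038, -0.002, 0], [0.049, 0.045, -0.003, 0], [0.06, 0.052, -0.003, 0]]
```

```bash
python3 -m creep '[[-0.007,0.011,-0.001,0],[-0.014,0.023,-0.001,0],[-0.019,0.035,-0.002,0],[-0.024,0.048,-0.002,0],[-0.028,0.06,-0.003,0],[-0.031,0.073,-0.003,0]]' >/dev/null
python3 -c "from h import *; st()"
python3 -m creep '[[-0.002,0.013,-0.001,0],[-0.003,0.027,-0.001,0],[-0.003,0.04,-0.002,0],[-0.003,0.053,-0.002,0],[-0.001,0.067,-0.003,0],[0.001,0.08,-0.003,0]]' >/dev/null
python3 -c "from h import *; st()"
```

```text
t 5.72 p [0.505  0.1604 0.1097] jaw 82.8 F [ 2.62 -4.72 -1.03] T [-1.7   -0.752 -0.036] op 0.0000
  hub: r 48.6 ang -168.0 Mz(rxF) 0.250 +Tz 0.214
t 6.22 p [0.5045 0.1801 0.1084] jaw 82.8 F [-0.42 -4.79 -0.33] T [-1.684 -0.018 -0.036] op -0.0004
  hub: r 48.9 ang 168.7 Mz(rxF) 0.234 +Tz 0.198
```

```bash
python3 -m creep '[[0.003,0.013,-0.001,0],[0.008,0.026,-0.001,0],[0.013,0.038,-0.002,0],[0.019,0.05,-0.002,0],[0.026,0.061,-0.003,0],[0.034,0.072,-0.003,0]]' >/dev/null
python3 -c "from h import *; st()"
for i in '-241 -265' '-265 -289' '-289 -313' '-313 -337' '-337 -361'; do python3 arc.py $i 6; done
```

```text
t 6.72 p [0.5141 0.1989 0.1083] jaw 82.8 F [-2.12 -4.39 -1.39] T [-1.389  0.596  0.028] op 0.0001
  hub: r 47.7 ang 143.6 Mz(rxF) 0.229 +Tz 0.257
[[0.012, 0.006, -0.001, 0], [0.024, 0.011, -0.001, 0], [0.037, 0.016, -0.002, 0], [0.05, 0.019, -0.002, 0], [0.063, 0.022, -0.003, 0], [0.076, 0.023, -0.003, 0]]
[[0.013, 0.001, -0.001, 0], [0.027, 0.0, -0.001, 0], [0.04, -0.001, -0.002, 0], [0.053, -0.003, -0.002, 0], [0.066, -0.006, -0.003, 0], [0.079, -0.01, -0.003, 0]]
[[0.013, -0.005, -0.001, 0], [0.025, -0.01, -0.001, 0], [0.036, -0.017, -0.002, 0], [0.048, -0.024, -0.002, 0], [0.058, -0.032, -0.003, 0], [0.068, -0.041, -0.003, 0]]
[[0.009, -0.009, -0.001, 0], [0.018, -0.02, -0.001, 0], [0.026, -0.03, -0.002, 0], [0.034, -0.042, -0.002, 0], [0.04, -0.053, -0.003, 0], [0.046, -0.065, -0.003, 0]]
[[0.005, -0.013, -0.001, 0], [0.009, -0.025, -0.001, 0], [0.012, -0.038, -0.002, 0], [0.014, -0.052, -0.002, 0], [0.015, -0.065, -0.003, 0], [0.015, -0.078, -0.003, 0]]
```

```bash
python3 -m creep '[[0.008,0.01,-0.001,0],[0.018,0.02,-0.001,0],[0.027,0.029,-0.002,0]]' >/dev/null
python3 -c "from h import *; st()"
```

```text
t 6.97 p [0.5211 0.2061 0.108 ] jaw 82.8 F [-2.88 -3.88 -0.74] T [-1.376  0.994 -0.045] op 0.0001
  hub: r 47.5 ang 131.4 Mz(rxF) 0.225 +Tz 0.179
```

```bash
python3 -m creep '[[0.011,0.009,0,0],[0.022,0.016,-0.001,0],[0.033,0.023,-0.001,0]]' >/dev/null
python3 -c "from h import *; st()"
python3 -m creep '[[0.012,0.006,-0.001,0],[0.024,0.011,-0.001,0],[0.037,0.016,-0.002,0]]' >/dev/null
python3 -c "from h import *; st()"
```

```text
t 7.22 p [0.5293 0.2118 0.1075] jaw 82.8 F [-3.17 -3.23 -0.59] T [-1.053  1.233 -0.03 ] op 0.0001
  hub: r 47.4 ang 119.3 Mz(rxF) 0.206 +Tz 0.176
t 7.47 p [0.5387 0.2159 0.1072] jaw 82.8 F [-4.09 -1.92 -1.2 ] T [-0.822  1.328 -0.011] op -0.0000
  hub: r 47.4 ang 106.9 Mz(rxF) 0.212 +Tz 0.201
```

```bash
python3 -m creep '[[0.013,0.003,0,0],[0.026,0.006,-0.001,0],[0.039,0.007,-0.001,0]]' >/dev/null
python3 -c "from h import *; st()"
python3 -m creep '[[0.013,0.001,-0.001,0],[0.027,0,-0.001,0],[0.04,-0.001,-0.002,0]]' >/dev/null
python3 -c "from h import *; st()"
```

```text
t 7.72 p [0.5483 0.2176 0.1069] jaw 82.8 F [-5.59 -2.05  0.53] T [-0.601  1.839 -0.03 ] op -0.0000
  hub: r 47.3 ang 95.1 Mz(rxF) 0.272 +Tz 0.242
t 7.97 p [0.5585 0.2177 0.1066] jaw 82.8 F [-4.86  0.11  0.49] T [-0.143  1.875 -0.078] op -0.0000
  hub: r 47.6 ang 82.8 Mz(rxF) 0.230 +Tz 0.153
```

```bash
python3 -m creep '[[0.013,-0.002,0,0],[0.026,-0.005,-0.001,0],[0.039,-0.009,-0.001,0]]' >/dev/null
python3 -c "from h import *; st()"
python3 -m creep '[[0.013,-0.005,-0.001,0],[0.025,-0.01,-0.001,0],[0.036,-0.017,-0.002,0]]' >/dev/null
python3 -c "from h import *; st()"
```

```text
t 8.22 p [0.568  0.2158 0.1063] jaw 82.8 F [-6.24  0.29 -0.07] T [ 0.232  2.137 -0.107] op 0.0002
  hub: r 47.9 ang 71.1 Mz(rxF) 0.287 +Tz 0.180
t 8.47 p [0.5773 0.212  0.1059] jaw 82.8 F [-5.88  1.47 -0.22] T [ 0.687  1.842 -0.033] op 0.0000
  hub: r 48.4 ang 59.2 Mz(rxF) 0.281 +Tz 0.248
```

```bash
cat >> h.py <<'E'
def mt(px,py,tx,ty,tz):
    rx,ry=px-HUB[0],py-HUB[1]; return (rx*tx+ry*ty)/.345
def m2():
    s,R=st(); p,T=s['position'],s['torque']; print('  M2 %.3f'%mt(p[0],p[1],*T))
E
python3 - <<'E'
from h import *
for q in [(.5963,.1494,.934,-.304,-.023),(.5327,.1253,-.389,-1.929,-.06),(.5128,.1415,-1.051,-1.145,-.037),(.505,.1604,-1.7,-.752,-.036),(.5045,.1801,-1.684,-.018,-.036),(.5141,.1989,-1.389,.596,.028),(.5211,.2061,-1.376,.994,-.045),(.5293,.2118,-1.053,1.233,-.03),(.5387,.2159,-.822,1.328,-.011),(.5483,.2176,-.601,1.839,-.03),(.5585,.2177,-.143,1.875,-.078),(.568,.2158,.232,2.137,-.107),(.5773,.212,.687,1.842,-.033)]: print(round(mt(*q),3),q[4])
E
```

```text
0.137 -0.023
0.275 -0.06
0.217 -0.037
0.256 -0.036
0.234 -0.036
0.204 0.028
0.228 -0.045
0.218 -0.03
0.208 -0.011
0.258 -0.03
0.254 -0.078
0.291 -0.107
0.271 -0.033
```

```bash
python3 -m creep '[[0.011,-0.007,0,0],[0.022,-0.015,-0.001,0],[0.032,-0.024,-0.001,0]]' >/dev/null
python3 -c "from h import *; m2()"
python3 -m creep '[[0.009,-0.009,-0.001,0],[0.018,-0.02,-0.001,0],[0.026,-0.03,-0.002,0]]' >/dev/null
python3 -c "from h import *; m2()"
```

```text
t 8.72 p [0.5857 0.2064 0.1058] jaw 82.8 F [-5.76  2.47  0.23] T [ 0.984  1.514 -0.085] op 0.0004
  hub: r 48.9 ang 47.3 Mz(rxF) 0.289 +Tz 0.204
  M2 0.252
t 8.97 p [0.5926 0.199  0.1056] jaw 82.8 F [-3.4   3.89  0.5 ] T [ 1.162  1.202 -0.043] op 0.0000
  hub: r 49.2 ang 35.4 Mz(rxF) 0.253 +Tz 0.210
  M2 0.234
```

```bash
python3 -m creep '[[0.007,-0.011,0,0],[0.014,-0.023,-0.001,0],[0.02,-0.035,-0.001,0]]' >/dev/null
python3 -c "from h import *; m2()"
python3 -m creep '[[0.005,-0.013,-0.001,0],[0.009,-0.025,-0.001,0],[0.012,-0.038,-0.002,0]]' >/dev/null
python3 -c "from h import *; m2();snap('scene','s3')
a=cv2.imread('pics/s3.png');cv2.imwrite('pics/s3c.png',cv2.resize(a[140:300,200:400],None,fx=3,fy=3))"
for i in '-349 -373' '-373 -397' '-397 -421'  '-421 -445' '-445 -469'; do python3 arc.py $i 6; done
```

```text
t 9.22 p [0.5974 0.1889 0.1052] jaw 82.8 F [-2.86  3.14  0.41] T [1.361 0.84  0.01 ] op 0.0001
  hub: r 48.5 ang 22.3 Mz(rxF) 0.194 +Tz 0.204
  M2 0.222
t 9.47 p [0.6001 0.1793 0.1044] jaw 82.8 F [-1.73  5.31  0.13] T [ 1.933  0.632 -0.069] op -0.0001
  hub: r 48.4 ang 10.4 Mz(rxF) 0.268 +Tz 0.199
  M2 0.283
[[0.002, -0.013, -0.001, 0], [0.003, -0.027, -0.001, 0], [0.003, -0.04, -0.002, 0], [0.003, -0.053, -0.002, 0], [0.001, -0.067, -0.003, 0], [-0.001, -0.08, -0.003, 0]]
[[-0.003, -0.013, -0.001, 0], [-0.008, -0.026, -0.001, 0], [-0.013, -0.038, -0.002, 0], [-0.019, -0.05, -0.002, 0], [-0.026, -0.061, -0.003, 0], [-0.034, -0.072, -0.003, 0]]
[[-0.008, -0.01, -0.001, 0], [-0.018, -0.02, -0.001, 0], [-0.027, -0.029, -0.002, 0], [-0.038, -0.038, -0.002, 0], [-0.049, -0.045, -0.003, 0], [-0.06, -0.052, -0.003, 0]]
[[-0.012, -0.006, -0.001, 0], [-0.024, -0.011, -0.001, 0], [-0.037, -0.016, -0.002, 0], [-0.05, -0.019, -0.002, 0], [-0.063, -0.022, -0.003, 0], [-0.076, -0.023, -0.003, 0]]
[[-0.013, -0.001, -0.001, 0], [-0.027, -0.0, -0.001, 0], [-0.04, 0.001, -0.002, 0], [-0.053, 0.003, -0.002, 0], [-0.066, 0.006, -0.003, 0], [-0.079, 0.01, -0.003, 0]]
```

View pics/s3c.png

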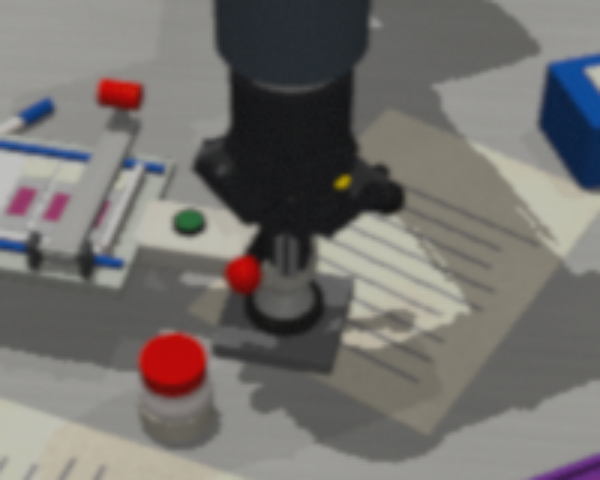

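The red ball at crop (243,273) is almost back where it began after nearly a full turn. The foot is now close to the pad, and the jar is untouched.

```bash
python3 -m creep '[[0.002,-0.013,0,0],[0.003,-0.027,-0.001,0],[0.003,-0.04,-0.001,0]]' >/dev/null
python3 -c "from h import *; m2()"
python3 -m creep '[[0,-0.013,-0.001,0],[-0.002,-0.027,-0.001,0],[-0.004,-0.04,-0.002,0]]' >/dev/null
python3 -c "from h import *; m2()"
```

```text
t 9.77 p [0.6011 0.1693 0.1041] jaw 82.8 F [-0.56  6.02 -0.91] T [ 1.793  0.223 -0.08 ] op -0.0000
  hub: r 48.6 ang -1.5 Mz(rxF) 0.292 +Tz 0.212
  M2 0.252
t 10.02 p [0.6004 0.1591 0.1039] jaw 82.8 F [-0.06  4.37  0.38] T [ 1.665 -0.11  -0.038] op 0.0001
  hub: r 49.2 ang -13.3 Mz(rxF) 0.209 +Tz 0.170
  M2 0.235
```

```bash
python3 -m creep '[[-0.003,-0.013,0,0],[-0.008,-0.026,-0.001,0],[-0.013,-0.038,-0.001,0]]' >/dev/null
python3 -c "from h import *; m2()"
python3 -m creep '[[-0.006,-0.012,-0.001,0],[-0.013,-0.023,-0.001,0],[-0.021,-0.034,-0.002,0]]' >/dev/null
python3 -c "from h import *; m2()"
```

```text
t 10.27 p [0.597  0.1494 0.1037] jaw 82.8 F [ 1.27  5.01 -0.55] T [ 1.806 -0.545 -0.026] op 0.0001
  hub: r 49.2 ang -25.4 Mz(rxF) 0.250 +Tz 0.223
  M2 0.266
t 10.52 p [0.5922 0.141  0.1035] jaw 82.8 F [ 2.15  5.68 -0.  ] T [ 1.844 -0.872  0.002] op 0.0001
  hub: r 49.4 ang -36.6 Mz(rxF) 0.289 +Tz 0.290
  M2 0.287
```

```bash
python3 -m creep '[[-0.008,-0.01,0,0],[-0.018,-0.02,-0.001,0]]' >/dev/null
python3 -c "from h import *; m2()"
```

```text
t 10.68 p [0.5881 0.1362 0.1034] jaw 82.8 F [ 2.36  5.45 -1.27] T [ 2.052 -1.283  0.01 ] op -0.0001
  hub: r 49.4 ang -44.0 Mz(rxF) 0.275 +Tz 0.285
  M2 0.339
```

```bash
python3 -m creep '[[-0.009,-0.009,-0.001,0]]' >/dev/null
python3 -c "from h import *; m2()"
```

```text
t 10.77 p [0.5861 0.1341 0.1033] jaw 82.8 F [ 2.73  6.65 -0.49] T [ 2.061 -1.576 -0.083] op -0.0003
  hub: r 49.5 ang -47.3 Mz(rxF) 0.323 +Tz 0.240
  M2 0.367
```

```bash
python3 -m creep '[[-0.01,-0.008,0,0]]' >/dev/null
python3 -c "from h import *; m2()"
```

```text
t 10.85 p [0.5837 0.1321 0.1032] jaw 82.8 F [ 4.89  4.89 -1.92] T [ 1.924 -1.806 -0.016] op -0.0003
  hub: r 49.5 ang -50.9 Mz(rxF) 0.340 +Tz 0.324
  M2 0.375
```

```bash
python3 -m creep '[[0.015,0.012,0,0],[0.031,0.025,0,0],[0.031,0.025,0.12,0],[0.031,0.025,0.28,0],[0.031,0.025,0.4,0],[0.031,0.025,0.4,0]]'
python3 - <<'E'
from h import *
m2()
E
python3 -m creep '[[-0.14,-0.1,0,0],[-0.28,-0.2,0,0],[-0.41,-0.3,0,0],[-0.55,-0.408,0,0],[-0.55,-0.408,0,0],[-0.55,-0.408,0,0],[-0.55,-0.408,0,0]]' -1
python3 - <<'E'
from h import *
snap('top','top4'); snap('wrist','w4'); snap('scene','s4'); st()
a=cv2.imread('pics/top4.png');b=cv2.imread('pics/s4.png')
cv2.imwrite('pics/c4.png',np.hstack([cv2.resize(a[140:310,190:360],(390,390)),cv2.resize(b[140:300,200:360],(390,390))]))
E
```

```text
t: 11.35
position: [0.5928, 0.1374, 0.21]
tcp_rot: [-77.9, 89.3, 4.9]
force: [1.0, 0.5, 1.0]
opening: 0.0002
t 11.35 p [0.5928 0.1374 0.21  ] jaw 82.8 F [1.02 0.53 1.  ] T [-0.005 -0.052  0.026] op 0.0002
  hub: r 52.2 ang -39.4 Mz(rxF) 0.055 +Tz 0.081
  M2 0.004
t: 11.93
position: [0.4522, 0.0354, 0.2027]
tcp_rot: [-124.2, 89.9, -41.5]
force: [1.0, -0.1, 1.0]
opening: 0.0832
t 12.08 p [0.4527 0.0363 0.202 ] jaw 82.8 F [ 0.13  0.48 -0.19] T [ 0.008 -0.022 -0.031] op 0.0851
  hub: r 167.3 ang -126.6 Mz(rxF) -0.031 +Tz -0.062
```

View pics/c4.png

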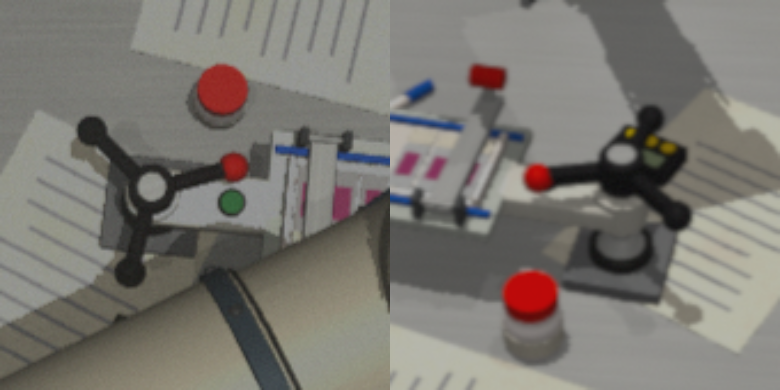

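View pics/w4.png

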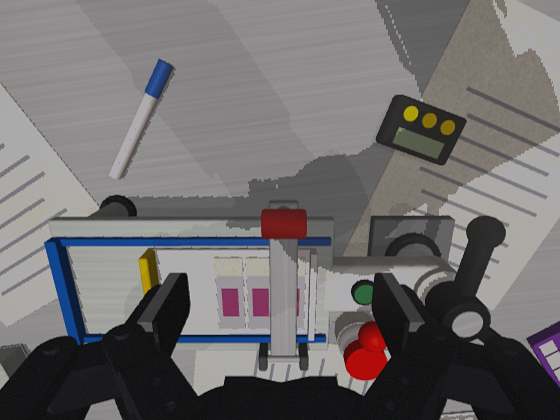

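```bash
cat >> h.py <<'E'
def wz(uv,z,s,R):
    c,f=cal('wrist');M=c['mount'];d=R@M[:3,:3]@np.array([(uv[0]-c['cx'])/f,(uv[1]-c['cy'])/f,1]);o=s['position']+R@M[:3,3]
    return o+d*(z-o[2])/d[2]
E
python3 - <<'E'
from h import *
s,R=st()
im=cv2.cvtColor(cv2.imread('pics/w4.png'),cv2.COLOR_BGR2RGB)
for b in blobs(im,(0,130,60),(6,255,255),100)[0]: print(b)
print(wz((284,223),.128,s,R), wz((149,267),.107,s,R))
E
```

```text
t 12.08 p [0.4527 0.0363 0.202 ] jaw 82.8 F [ 0.13  0.48 -0.19] T [ 0.008 -0.022 -0.031] op 0.0851
  hub: r 167.3 ang -126.6 Mz(rxF) -0.031 +Tz -0.062
(array([283.6, 223.9]), [261, 209, 46, 30, 1242])
(array([366. , 353.3]), [343, 321, 45, 59, 1787])
[0.45363395 0.03873917 0.128     ] [ 0.4861377 -0.0781919  0.107    ]
```

```bash
python3 -m creep '[[0.002,0.004,-0.12,0],[0.002,0.004,-0.24,0],[0.002,0.004,-0.364,0],[0.002,0.004,-0.364,0],[0.002,0.004,-0.364,0],[0.002,0.004,-0.364,0]]'
python3 -m creep '[[0,0,0,0],[0,0,0,0],[0,0,0,0],[0,0,0,0],[0,0,0,0],[0,0,0,0],[0,0,0,0],[0,0,0,0]]' 1 45
python3 - <<'E'
from h import *
st(); snap('wrist','w5')
# arc deltas for knob
X=np.array([.9921,-.1251])
for th in np.arange(.1,1.41,.1):
    c,s_=np.cos(th),np.sin(th); dx=-.145*c+.025*s_+.145; dz=.145*s_+.025*c-.025
    print(round(th,2),(np.array([dx*X[0],dx*X[1],dz])/.25).round(3))
E
```

```text
t: 12.58
position: [0.4539, 0.0372, 0.1128]
tcp_rot: [-93.1, 89.9, -10.2]
force: [1.3, 0.1, 0.3]
opening: 0.0853
t: 13.25
position: [0.4529, 0.038, 0.1123]
tcp_rot: [-33.5, 89.8, 49.3]
force: [-3.4, 5.2, 5.2]
opening: 0.0311
t 13.25 p [0.4529 0.038  0.1123] jaw 82.8 F [-3.44  5.16  5.16] T [1.521 0.865 0.117] op 0.0311
  hub: r 165.8 ang -126.9 Mz(rxF) -0.970 +Tz -0.854
0.1 [ 0.013 -0.002  0.057]
0.2 [ 0.031 -0.004  0.113]
0.3 [ 0.055 -0.007  0.167]
0.4 [ 0.084 -0.011  0.218]
0.5 [ 0.118 -0.015  0.266]
0.6 [ 0.157 -0.02   0.31 ]
0.7 [ 0.199 -0.025  0.35 ]
0.8 [ 0.246 -0.031  0.386]
0.9 [ 0.295 -0.037  0.416]
1.0 [ 0.348 -0.044  0.442]
1.1 [ 0.403 -0.051  0.462]
1.2 [ 0.459 -0.058  0.477]
1.3 [ 0.517 -0.065  0.486]
1.4 [ 0.575 -0.073  0.489]
```

View pics/w5.png

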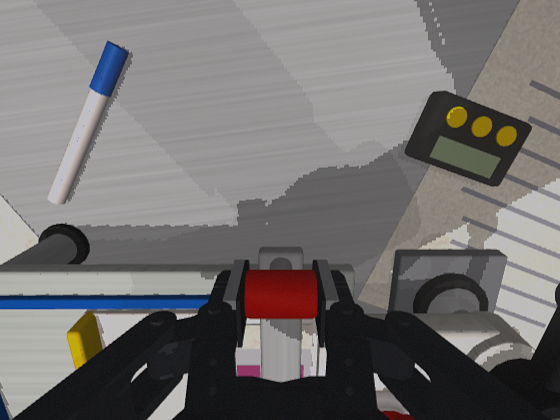

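The red knob is pinched (opening 31 mm), with the finger pads on both its ends at (245–320, 295). I'll lift it along the hinge arc.

```bash
python3 -m creep '[[0.013,-0.002,0.057,0],[0.031,-0.004,0.113,0],[0.055,-0.007,0.167,0],[0.084,-0.011,0.218,0],[0.118,-0.015,0.266,0],[0.157,-0.02,0.31,0],[0.199,-0.025,0.35,0],[0.246,-0.031,0.386,0],[0.295,-0.037,0.416,0],[0.348,-0.044,0.442,0],[0.403,-0.051,0.462,0],[0.459,-0.058,0.477,0]]'
python3 -m creep '[[0.029,-0.004,0.005,0],[0.058,-0.007,0.009,0],[0.087,-0.011,0.011,0],[0.116,-0.015,0.012,0],[0.116,-0.015,0.012,0],[0.116,-0.015,0.012,0]]'
python3 - <<'E'
from h import *
st(); snap('scene','s6'); snap('wrist','w6')
E
```

```text
t: 14.3
position: [0.5655, 0.0239, 0.2297]
tcp_rot: [68.1, 89.7, 151.0]
force: [-5.2, 4.7, -1.1]
opening: 0.0309
t: 14.8
position: [0.5961, 0.02, 0.2331]
tcp_rot: [20.0, 89.9, 102.8]
force: [0.5, 5.7, -0.5]
opening: 0.0311
t 14.80 p [0.5961 0.02   0.2331] jaw 82.8 F [ 0.55  5.7  -0.54] T [ 1.744  0.26  -0.168] op 0.0311
  hub: r 156.7 ang -73.8 Mz(rxF) 0.331 +Tz 0.162
```

View pics/s6.png

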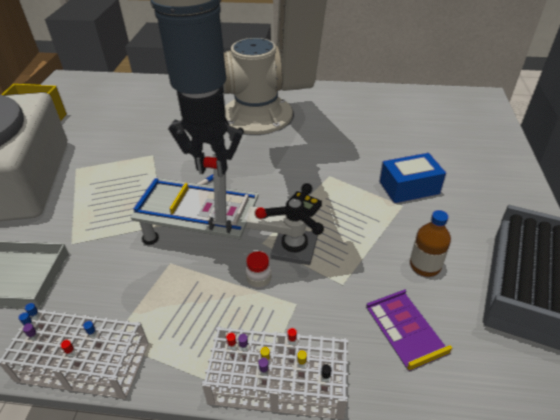

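View pics/w6.png

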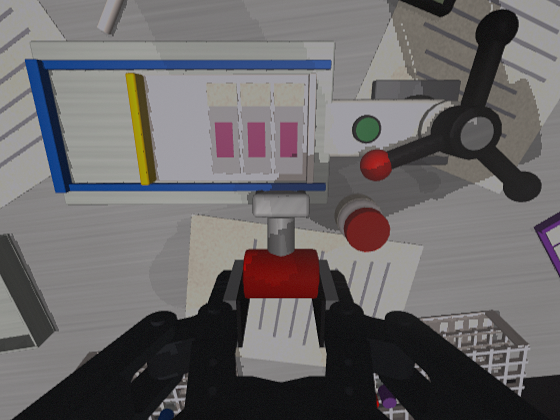

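```bash
python3 - <<'E'
from h import *
s,R=st(); im=cv2.cvtColor(cv2.imread('pics/w6.png'),cv2.COLOR_BGR2RGB)
bl,m=blobs(im,(22,150,60),(32,255,255),100)
for b in bl:print(b)
ys,xs=np.nonzero(m[60:195,115:160]);r=cv2.minAreaRect(np.c_[xs+115,ys+60].astype(np.float32));print(r)
for q in cv2.boxPoints(r): print(q,wz(q,.107,s,R))
E
python3 -m creep '[[0,0,0,0],[0,0,0,0],[0,0,0,0],[0,0,0,0],[0,0,0,0]]' -1
python3 -m creep '[[0,0,0.08,0],[0,0,0.2,0],[0,0,0.32,0],[0,0,0.36,0],[0,0,0.36,0]]'
python3 - <<'E'
from h import *
st(); snap('scene','s7'); snap('wrist','w7')
E
```

```text
t 14.90 p [0.596  0.02   0.2332] jaw 82.8 F [0.77 6.01 0.07] T [ 1.777  0.149 -0.178] op 0.0315
  hub: r 156.7 ang -73.9 Mz(rxF) 0.377 +Tz 0.199
(array([139.5, 133. ]), [126, 73, 30, 112, 1287])
((140.76998901367188, 127.89000701904297), (112.85423278808594, 15.980612754821777), 81.8698959350586)
[124.87998  73.16001] [ 0.47824374 -0.08583755  0.107     ]
[140.7      70.90002] [ 0.4782195  -0.07329754  0.107     ]
[156.66 182.62] [ 0.56595417 -0.08299729  0.107     ]
[140.83998 184.88   ] [ 0.56617278 -0.09698617  0.107     ]
t: 15.32
position: [0.5961, 0.0183, 0.2337]
tcp_rot: [-129.7, 90.0, -46.9]
force: [-0.0, 0.1, -0.6]
opening: 0.085
t: 15.73
position: [0.5972, 0.0182, 0.3274]
tcp_rot: [-78.0, 89.6, 4.7]
force: [-0.9, 0.9, -0.2]
opening: 0.0854
t 15.73 p [0.5972 0.0182 0.3274] jaw 82.8 F [-0.91  0.87 -0.17] T [-0.005  0.017  0.033] op 0.0854
  hub: r 158.7 ang -73.6 Mz(rxF) -0.100 +Tz -0.067
```

View pics/w7.png

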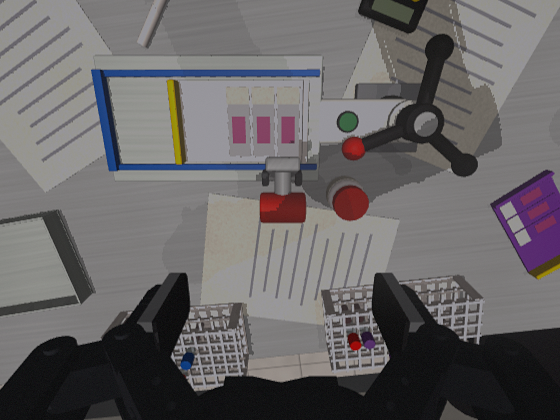

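View pics/s7.png

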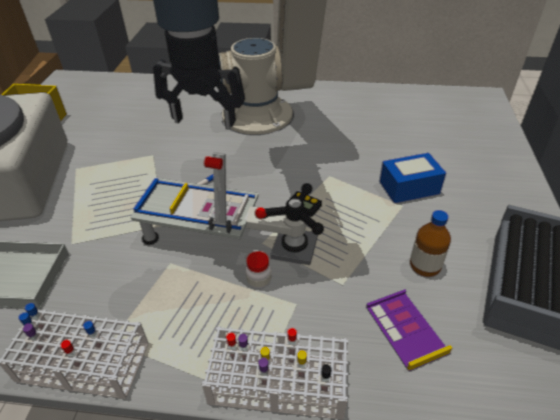

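```bash
python3 -m creep '[[-0.1,-0.11,0,0],[-0.2,-0.22,0,0],[-0.288,-0.328,-0.08,0],[-0.288,-0.328,-0.22,0],[-0.288,-0.328,-0.36,0],[-0.288,-0.328,-0.5,0],[-0.288,-0.328,-0.64,0],[-0.288,-0.328,-0.76,0],[-0.288,-0.328,-0.76,0],[-0.288,-0.328,-0.76,0],[-0.288,-0.328,-0.76,0]]' 1
python3 - <<'E'
from h import *
snap('wrist','w8'); st(); snap('top','t8')
a=cv2.imread('pics/t8.png');cv2.imwrite('pics/t8c.png',cv2.resize(a[160:300,280:460],None,fx=4,fy=4))
E
```

```text
t: 16.75
position: [0.525, -0.0637, 0.1351]
tcp_rot: [-105.7, 89.9, -22.9]
force: [0.4, 0.6, 0.8]
opening: -0.0
t 16.80 p [ 0.5255 -0.0635  0.1357] jaw 82.8 F [-0.08 -0.05 -0.18] T [ 0.025 -0.034 -0.075] op -0.0000
  hub: r 235.6 ang -96.6 Mz(rxF) -0.017 +Tz -0.092
```

View pics/w8.png

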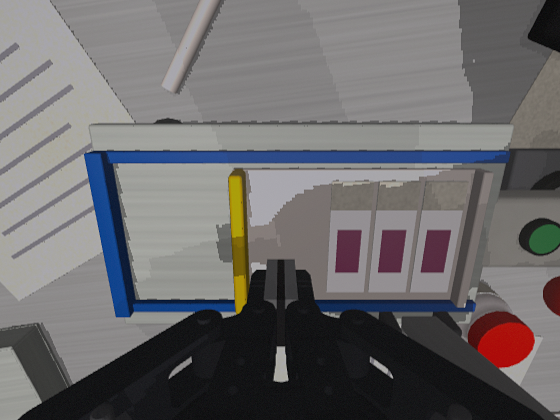

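View pics/t8c.png

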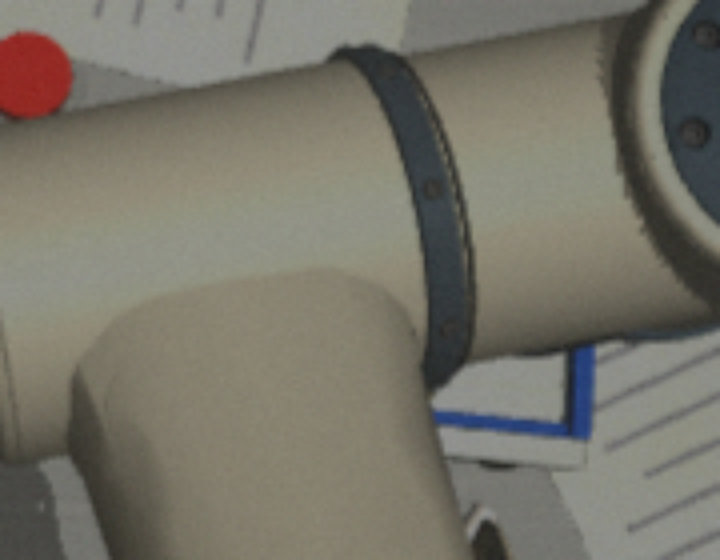

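Run:
```python
from h import *
snap('scene','s8'); s,R=st(); print(wz((237,175),.107,s,R),wz((238,240),.107,s,R),wz((245,175),.107,s,R))
a=cv2.imread('pics/s8.png');cv2.imwrite('pics/s8c.png',cv2.resize(a[20:280,90:360],None,fx=2.3,fy=2.3))
```

```text
t 16.90 p [ 0.5254 -0.0633  0.1357] jaw 82.8 F [-0.25  0.01  0.4 ] T [ 0.028 -0.052 -0.018] op 0.0001
  hub: r 235.4 ang -96.6 Mz(rxF) -0.059 +Tz -0.077
[ 0.47852142 -0.0810483   0.107     ] [ 0.51653777 -0.08700694  0.107     ] [ 0.47907207 -0.07673985  0.107     ]
```

View pics/s8c.png

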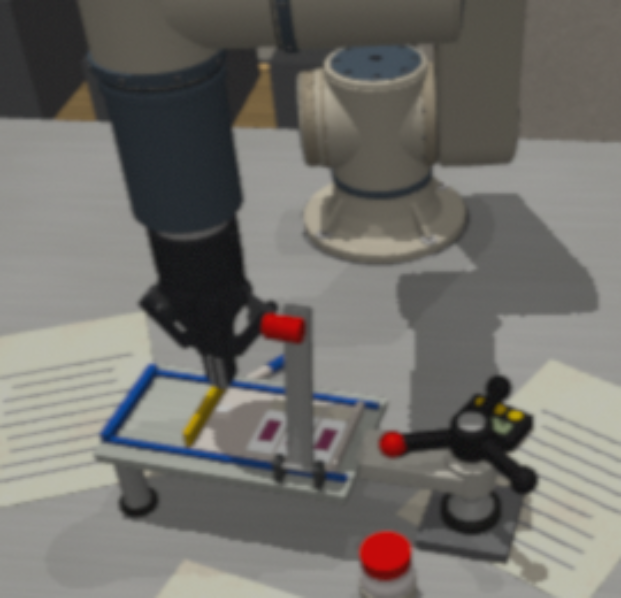

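```bash
python3 -m creep '[[0,0,-0.08,0],[0,0,-0.156,0],[0,0,-0.156,0],[0,0,-0.156,0]]'
python3 -m creep '[[-0.002,-0.016,0,0],[-0.004,-0.032,0,0],[-0.008,-0.06,0,0],[-0.012,-0.095,0,0],[-0.016,-0.13,0,0],[-0.02,-0.16,0,0],[-0.024,-0.19,0,0],[-0.028,-0.22,0,0],[-0.031,-0.246,0,0]]'
python3 - <<'E'
from h import *
st(); snap('wrist','w9'); s,R=st()
E
```

```text
t: 17.23
position: [0.5242, -0.0635, 0.0952]
tcp_rot: [164.5, 90.0, -112.7]
force: [0.3, -0.4, 0.8]
opening: -0.0001
t: 17.98
position: [0.5174, -0.1257, 0.096]
tcp_rot: [-76.4, 89.8, 6.3]
force: [0.2, 4.3, 6.0]
opening: -0.0005
t 17.98 p [ 0.5174 -0.1257  0.096 ] jaw 82.8 F [0.23 4.27 5.96] T [ 1.591 -0.238  0.025] op -0.0005
  hub: r 298.3 ang -96.7 Mz(rxF) -0.081 +Tz -0.056
t 18.03 p [ 0.5171 -0.1267  0.0958] jaw 82.8 F [-0.04  1.45  2.32] T [ 0.389 -0.371 -0.024] op 0.0001
  hub: r 299.3 ang -96.8 Mz(rxF) -0.063 +Tz -0.087
```

View pics/w9.png

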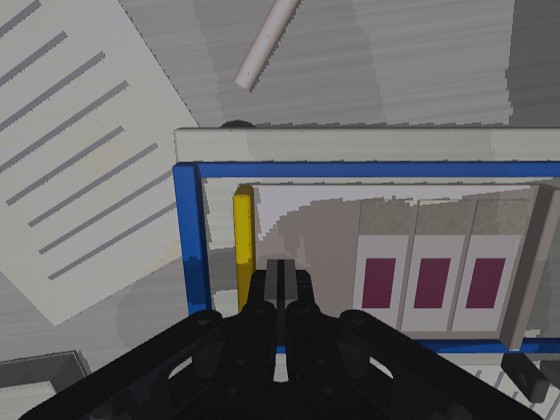

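The carrier has moved and lies flat. The yellow lip at (243,240) is about 15 mm short of the blue stop's face near (205,240). I'll creep in, watching the force.

```bash
python3 -m creep '[[-0.001,-0.01,0,0],[-0.003,-0.02,0,0],[-0.004,-0.03,0,0],[-0.005,-0.04,0,0],[-0.005,-0.044,0,0]]'
python3 -m creep '[[0,-0.004,0,0],[-0.001,-0.008,0,0]]'
```

```text
t: 18.45
position: [0.5146, -0.1363, 0.0942]
tcp_rot: [97.9, 89.9, -179.3]
force: [-0.2, 2.6, 0.9]
opening: -0.0001
t: 18.62
position: [0.5146, -0.138, 0.0942]
tcp_rot: [94.2, 90.0, 177.0]
force: [0.2, 1.8, -0.2]
opening: -0.0003
```

```bash
python3 -m creep '[[0,-0.004,0,0],[-0.001,-0.008,0,0]]' | grep -E 'pos|force'
python3 -m creep '[[0,-0.004,0,0],[0,-0.004,0,0]]'| grep -E 'pos|force'
python3 -m creep '[[-0.001,-0.004,0,0],[-0.001,-0.004,0,0]]'| grep -E 'pos|force'
python3 - <<'E'
from h import *
snap('wrist','w10')
E
```

```text
position: [0.5143, -0.14, 0.0943]
force: [0.3, -0.1, -0.9]
position: [0.5143, -0.1412, 0.0943]
force: [0.1, 1.0, 0.4]
position: [0.5142, -0.1421, 0.0945]
force: [-0.0, -0.4, -0.9]
```

View pics/w10.png

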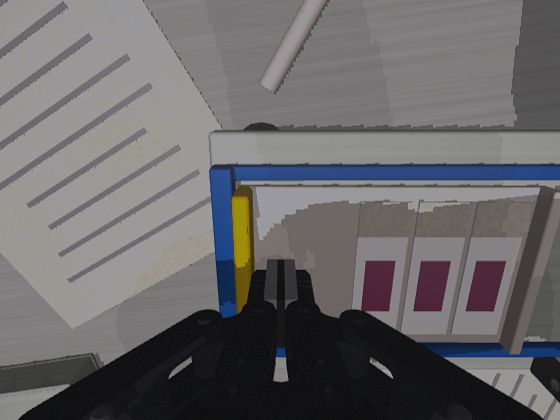

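The lip (233–254, 250) almost meets the stop's face at about 233. I'll take a few more small steps until the force rises.

```bash
for i in 1; do python3 -m creep '[[0,-0.004,0,0],[0,-0.004,0,0]]'| grep -E 'pos|force'
python3 -m creep '[[-0.001,-0.004,0,0],[-0.001,-0.004,0,0]]'| grep -E 'pos|force'
python3 -m creep '[[0,-0.004,0,0],[0,-0.004,0,0]]'| grep -E 'pos|force'; done
```

```text
position: [0.5143, -0.1426, 0.0945]
force: [0.1, 3.0, -0.1]
position: [0.5143, -0.1428, 0.0945]
force: [-0.4, 6.6, 1.1]
position: [0.5143, -0.1429, 0.0945]
force: [0.8, 10.7, 2.5]
```

```bash
python3 -m creep '[[0.002,0.014,0,0],[0.006,0.044,0,0],[0.006,0.044,0,0],[0.006,0.044,0.1,0],[0.006,0.044,0.26,0],[0.006,0.044,0.42,0],[0.006,0.044,0.58,0],[0.006,0.044,0.74,0],[0.006,0.044,0.8,0],[0.006,0.044,0.8,0]]'
python3 -m creep '[[-0.16,-0.1,0,0],[-0.32,-0.2,0,0],[-0.48,-0.3,0,0],[-0.5,-0.4,0,0],[-0.5,-0.5,0,0],[-0.5,-0.64,0,0],[-0.5,-0.8,0,0],[-0.5,-0.8,0,0],[-0.5,-0.8,0,0],[-0.5,-0.8,0,0]]'
python3 - <<'E'
from h import *
snap('top','t11'); snap('scene','s11'); st()
a=cv2.imread('pics/t11.png');b=cv2.imread('pics/s11.png')
cv2.imwrite('pics/t11c.png',cv2.resize(a[150:340,190:450],None,fx=3,fy=3))
cv2.imwrite('pics/s11c.png',cv2.resize(b[120:300,110:360],None,fx=3,fy=3))
E
```

```text
t: 20.5
position: [0.5173, -0.1349, 0.2999]
tcp_rot: [-95.7, 89.4, -12.9]
force: [0.7, 0.3, 0.2]
opening: 0.0002
t: 21.33
position: [0.3902, -0.334, 0.2938]
tcp_rot: [74.0, 89.9, 156.8]
force: [0.2, -0.6, 0.9]
opening: -0.0002
t 21.43 p [ 0.3906 -0.3332  0.2945] jaw 82.9 F [-0.76 -0.13 -0.37] T [ 0.047 -0.001  0.014] op 0.0002
  hub: r 529.1 ang -107.8 Mz(rxF) -0.363 +Tz -0.349
```

View pics/t11c.png

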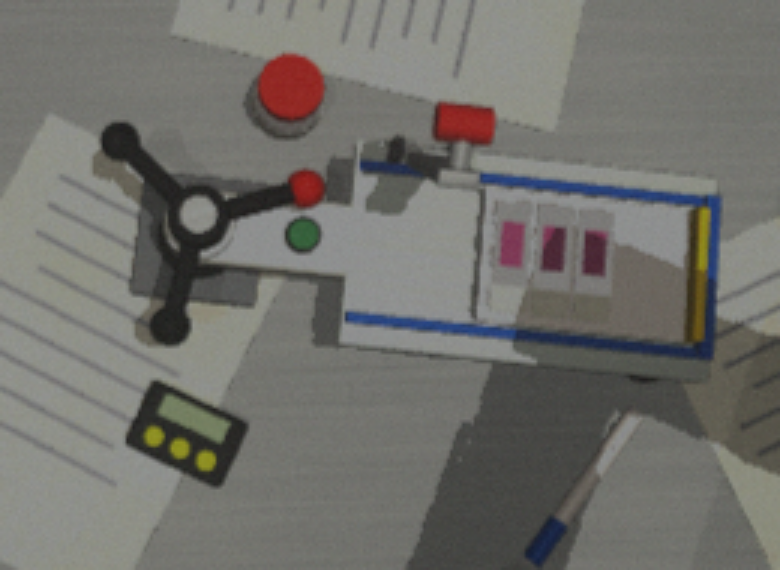

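View pics/s11c.png

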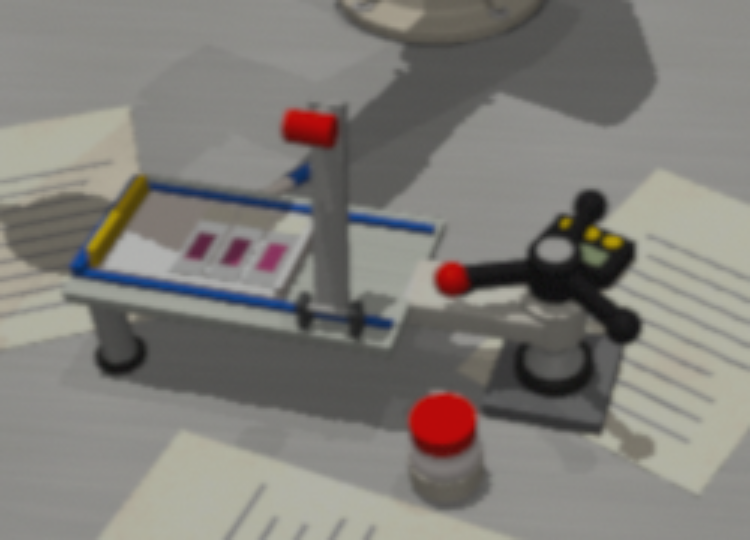

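Run:
```python
from h import *
T=lambda u,v:(190+u/3,150+v/3)
S=lambda u,v:(110+u/3,120+v/3)
P={}
for k,t,s in(('hubtop',T(198,213),S(555,251)),('red',T(306,188),S(452,278)),('bA',T(170,326),S(590,207)),('bB',T(120,141),S(623,326)),('jar',T(291,87),S(442,420)),('lip',T(699,274),S(117,218)),('knob',T(464,123),S(310,127))):
    P[k]=tri([('top',t),('scene',s)]);print(k,P[k].round(4))
for q in('red','bA','bB'):
    v=P[q]-P['hubtop'];print(q,np.degrees(np.arctan2(v[1],v[0])))
O=np.array([.5328,.0117]);d=np.array([.1251,.9921]);print('lip y',(P['lip'][:2]-O)@d)
a=[cv2.cvtColor(cv2.imread(f'pics/{n}.png'),cv2.COLOR_BGR2RGB) for n in('top0','t11')]
for lo,hi in (((22,150,80),(32,255,255)),((100,150,50),(125,255,255))):
  for im in a: print([(b[0].tolist()) for b in blobs(im,lo,hi,25)[0] if b[0][1]>280 or b[0][0]<120])
```

```text
hubtop [0.5535 0.1711 0.1312]
red [0.5708 0.1008 0.1154]
bA [0.4831 0.1902 0.1132]
bB [0.6044 0.2214 0.1141]
jar [0.6517 0.1043 0.0595]
lip [ 0.5111 -0.1627  0.0967]
knob [0.5851 0.0204 0.2497]
red -76.10462753743016
bA 164.78995867190034
bB 44.648949064382954
lip y -0.17573653454042995
[[241.0, 295.0], [249.5, 299.0], [258.1, 303.1]]
[[240.9, 295.0], [249.5, 299.0], [258.1, 303.0]]
[[102.2, 209.8], [117.7, 348.2], [371.5, 330.1]]
[[102.3, 209.8], [117.7, 348.2], [371.5, 330.3]]
```

```bash
python3 -c "from h import *; print(ctrl.finish_job())"
```

```text
the job is handed in; nothing more can be done
None
```

I did all three steps in the order asked and handed the job in at about 21.5 s. No verdict came back.

- **Star handle:** I pushed it clockwise through about 405°, by the angle of the red ball. The turning moment stayed near 0.20 N m, then rose to about 0.3 N m over the last 30° or so. From that I estimate the foot is about 0.5 rad past first touch (good is 0.2 to 0.8). Single readings scattered by about ±0.04 N m, and one of the last few read 0.24, so the estimate could be off by about 0.1 rad.
- **Clamp bar:** I lifted it by the red knob to about 1.4 rad. It was still up after I let go and in the last pictures.
- **Carrier:** I hooked it behind the yellow lip and drew it along the track until the push at the end stop rose to about 11 N, then backed off. The lip measured y = -176 mm in the stand frame, against about -174 expected, and the carrier lay flat.
- **Other things:** The jar, timer, marker and bottle cap are where they were at the start, within a fraction of a pixel. The gripper is clear of everything.

One reading I can't explain: there was a brief 6 N upward force on the tool during the first pull. It faded within a moment, and no tilt showed in the pictures.

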